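Level a pair of ratchet axle stands and lay the rail tube across them

TASK

The two axle stands on the welding bench are set to different heights. Raise the lower stand's column over its pawl until it reaches the same notch as the other stand, let it down gently until it sits on the pawl, and let go; then lay the long square tube gently across both saddles, roughly centred, so that it lies level. Leave the other stand as it is set and do not push the other things on the bench about.

Things in the scene. Friction and masses are not known exactly. Their poses are not given: they have to be found in the camera images.
- low_stand: Frame of the axle stand that is set lower; both stands are alike. Grey, four legs, 170 x 130 mm on the bench, stands firm. In it slides a dark upright column, 34 mm square, with a cradle saddle on top. Origin under its centre, on the column's axis; z up; its pawl is on its +x side, the pawl's hand lever on its -x side.
- high_stand: Frame of the other, higher set stand, same axes. The stands are side by side, 150 to 167 mm between centres, along their y; either may be on the left.
- low_saddle (a point): Middle of the flat floor of the lower stand's saddle, on the column's axis, where the tube is to rest; axes as the stand's. The saddle is a block 84 mm long (x), 44 mm wide (y), 14 mm thick, its top the floor; an ear 24 mm tall at each x end, 60 mm clear between them; under the block is only the column. Grip the block across its 44 mm width.
- high_saddle (a point): The same point of the other, higher set stand's saddle (same size and axes). Its column must stay as it is set.
- low_column (a joint): Height of the lower stand's column (0.75 kg) above its lowest notch, m; it starts there. It rests within 2 mm of 0, 0.022, 0.044, 0.066 or 0.088 (saddle floor 180 mm above the bench at 0). Raised (7 to 14 N), its teeth click past the gravity pawl; it catches a notch once raised 3 mm above that notch's rest height (6 to 18 mm is sure, 24 mm catches the next); lowered, it rests there.
- high_column (a joint): The same for the higher stand.
- low_pawl (a joint): Angle of the lower stand's pawl and hand lever, rad: about 0 (-0.04 to 0.03) with the nose under a tooth, up to 0.27 while a tooth pushes it aside. The lever is a loop around the column, 74 mm wide, 85 mm above the bench, ending in a tongue about 115 mm out on the -x side; its weight keeps the pawl in. It needs no touching.
- tube: The long square steel tube, 220 mm long, 35 x 35 mm, 0.46 kg, open at both ends, lying on the bench to the left or right of the stands. Origin at the centre of its underside, x along its length, z up.
- offcut: Bystander: a short offcut of the same tube, 90 mm long, 35 x 35 mm, lying on the other side of the stands. Origin at the centre of its underside, x along its length.
- spray_can: Bystander: spray can, 66 mm across, 190 mm tall, standing behind the stands. Origin at the centre of its foot.
- dolly_block: Bystander: panel beater's steel dolly, 115 x 58 x 45 mm, behind the stands. Origin under its middle.
- weld_magnet: Bystander: flat welding magnet, 100 x 75 x 28 mm, lying behind the stands. Origin under its middle.
- tube_center (a point): Centre of the long tube's section at mid length, 17.5 mm above its underside as it lies.

How it is judged (in metres and radians):
On the way:
1. the lower stand's saddle is level with the other's (within 4 mm), its column sitting on the engaged pawl and let go (z of low_saddle in the frame of high_saddle between -0.004 and 0.004 m and value of joint low_pawl below 0.08 rad and contact force between the fingers and low_column below 0.1 N), for 0.3 s.
At the end, for the whole second after the job is handed in: Saddles at the same height (4 mm), the lower stand's pawl engaged; the tube at rest on the floors of both saddles, between the ears (centre at most 22.5 mm above each floor), level within 0.04 rad, each saddle's centre at least 10 mm inside the tube's end (z of low_saddle in the frame of high_saddle between -0.004 and 0.004 m and value of joint low_pawl below 0.08 rad and contact force between tube and low_column above 0.3 N and contact force between tube and high_column above 0.3 N and angle between tube's own x axis and vertical between 1.531 and 1.611 rad and x of low_saddle in the frame of tube between -0.1 and 0.1 m and x of high_saddle in the frame of tube between -0.1 and 0.1 m and z of tube_center in the frame of low_saddle below 0.0225 m and z of tube_center in the frame of high_saddle below 0.0225 m and linear speed of tube below 0.02 m/s and angular speed of tube below 0.1 rad/s); the robot touches nothing.
It fails at once if the column is dropped onto its pawl instead of being lowered (velocity of joint low_column below -0.32 m/s).
It fails at once if the tube is dropped (contact force between the fingers and tube below 0.1 N and linear speed of tube above 0.45 m/s).
It fails at once if the higher stand's column is moved by more than 8 mm (distance of high_saddle from where it was at the start of the episode above 0.008 m).
It fails at once if another thing on the bench is shifted by more than 40 mm (distance of any of offcut, spray_can, dolly_block, weld_magnet from where it was at the start of the episode above 0.04 m).
It fails at once if the spray can is knocked over (angle between spray_can's own z axis and vertical above 0.5 rad).
It also fails if it takes over 64 s, if anything falls off the work surface, if the arm or the gripper's body presses on something with over 40 N, if the wrist force passes 120 N, or if a joint passes its speed limit or range.

ROBOT

A 6-joint arm with a two-finger parallel gripper is mounted at the origin on the work surface. World frame = base frame: x ahead of the robot, y to its left, z up, the work surface at z = 0. Lengths are in mm, angles in rad, forces in N, time in s.
With the tool pointing down it reaches from about 275 to 825 mm from the base axis. Payload 5.2 kg.
Tool frame: the origin (TCP) lies midway between the tips of the shut fingers; the grasp point (between the pads) lies 19 mm behind it (grasp_offset is the distance from the TCP to the grasp point, in mm); z points along the fingers, x is the direction in which the jaws open and shut, and the axes are right-handed (so a half turn about z gives the same grasp; the last joint's range is limited). The gripper opens to 93 mm and grips with 3 to 60 N. Pads are 15 mm wide; open, the fingers measure 128 mm over their backs; the gripper's body (75 mm by 188 mm) begins 65 mm behind the grasp point.
Start: joints at [-0.203, 0.259, 1.535, -0, 1.348, -0.203], TCP at [550.005, 0.023, 218.653] pointing down, gripper open.
Joint ranges: [-3.14, 3.14], [-0.91, 2.08], [0.19, 2.58], [-1.22, 4.36], [0.22, 2.71], [-3.12, 3.12]. Speed limits (rad/s): [2.57, 2.57, 3.14, 3.14, 3.14, 3.14].

INTERFACE

Orientations are given as a 3x3 rotation matrix whose columns are the frame's x, y, z axes.
In Python, from bench import read_state, grab_frame, finish_job, grasp_offset gives the robot as it stands.
- The arm moves only by the tool jog_arm, never from a script. Its argument "moves" is a list of rows, each an object of numbers: "rx", "ry", "rz": the turn, a rotation vector about the tool's x, y, z in degrees; "tx", "ty", "tz": the shift along the tool's x, y, z in cm; "gripper": the opening, from -1 (shut) to 1 (fully open). A call has 1 to 12 rows; each row shifts and turns the pose as measured when the row begins, along the tool's axes as they then stand; what a row does not reach is not made up. A row lasts 1/10 s, in which the tool goes at most 50 mm and 8.59 degrees, less where a joint would pass 70% of its speed; a pose out of reach is approached as far as the arm can. A call is refused whole if a number of a shift passes 5 or a number of a turn 8.59, either way. A call with a gripper value outside its range is refused whole. The fingers move at their own pace and stop on an object; "newtons" is the grip in N (left out, the last holds). Time passes only in rows, so rows that do not move let the fingers close. It gives the time, the measured TCP pose, the force and the opening at its end, in the units of the state.
- read_state(): the state, without advancing time (a new reading comes with each control period).
- grab_frame(name): name is "scene" or "side" or "wrist"; returns a dict with "img" (420x560x3 uint8, red, green, blue), "range_z" (420x560 float32, mm along the optical axis (not along the pixel's ray), 0 where there is no reading), "fx", "fy", "cx", "cy" (pixels), "rvec" (rotation vector, rad) and "tvec" (3), from world to camera coordinates, as OpenCV has them. Camera axes: x right, y down, z forward; pixel columns grow to the right and rows downward; lengths in mm; the calibration is good to about 2 mm. A picture is of the moment at which its call begins.
- finish_job(): hands the job in, once; it reports no verdict.
The state is a dict: "time_s": time; "qpos": joint angles; "qd": joint speeds; "tau": joint torques, N m; "eef_pos": TCP position; "tool_rot": TCP orientation; "contact_force": force on the tool from outside, world axes, zero at the start; "wrist_torque": the same for the moment, N m; "finger_gap": finger opening in mm.
Only numpy, scipy, OpenCV 4.12 (cv2) and the standard library are available. Lean on these libraries where they do the work, as an engineer would, in place of code of your own. Each camera call takes 0.05 s, during which the arm holds its last target. There are 200 camera calls.

## Working session

There is one attempt and no reset: what is moved stays moved. The work goes in short steps, Python scripts to look and compute and a tool call to move; the robot and the scene stay as the last step left them, time stands still between calls to the robot, and variables do not carry over. Pictures are saved under pics/ and viewed, on a budget of 10 in all, crops included, one or two more only if the job needs it, and the job is handed in when it is done.

Besides the shell and the picture viewer there is one more tool, called after ">>>" in YAML: its name, and indented under it one key for each argument. jog_arm: Moves the arm, as the interface text tells. Its arguments: {"type":"object","properties":{"moves":{"type":"array","items":{"type":"object","properties":{"rx":{"type":"number"},"ry":{"type":"number"},"rz":{"type":"number"},"tx":{"type":"number"},"ty":{"type":"number"},"tz":{"type":"number"},"gripper":{"type":"number"}}}},"newtons":{"type":"number"}},"required":["moves"]}

```bash
mkdir -p pics; ls; cat > h.py <<'E'
import numpy as np, cv2
from bench import *
def cloud(f):
    z=f["range_z"].astype(float); v,u=np.indices(z.shape)
    P=np.stack([(u-f["cx"])/f["fx"]*z,(v-f["cy"])/f["fy"]*z,z],-1)
    R=cv2.Rodrigues(np.array(f["rvec"],float))[0]
    W=(P-np.array(f["tvec"],float).ravel())@R
    W[z==0]=np.nan
    return W
def save(f,n): cv2.imwrite("pics/"+n,f["img"][:,:,::-1])
E
python3 - <<'E'
from h import *
s=read_state();print(s["eef_pos"],s["tool_rot"],s["time_s"],s["finger_gap"],grasp_offset)
a=grab_frame("scene");b=grab_frame("side")
cv2.imwrite("pics/a.png",cv2.resize(np.hstack([a["img"],b["img"]])[:,:,::-1],(800,300)))
save(a,"scene.png");save(b,"side.png")
np.savez("f0.npz",a=cloud(a),b=cloud(b))
for n,W in(("a",cloud(a)),("b",cloud(b))):
    print(n,(-np.array(W).reshape(-1,3)[0]))
E
```

```text
pics
[5.49473327e+02 1.24952294e-01 2.17837511e+02] [[ 9.99998490e-01  7.15487194e-06 -1.73781321e-03]
 [ 7.77526332e-06 -9.99999936e-01  3.56988941e-04]
 [-1.73781054e-03 -3.57001913e-04 -9.99998426e-01]] 0.0 92.92570855874503 18.8
a [-690.48205909 1970.56582429 -199.5127915 ]
b [-234.76654895  -24.19987411 -739.60243209]
```

View pics/scene.png

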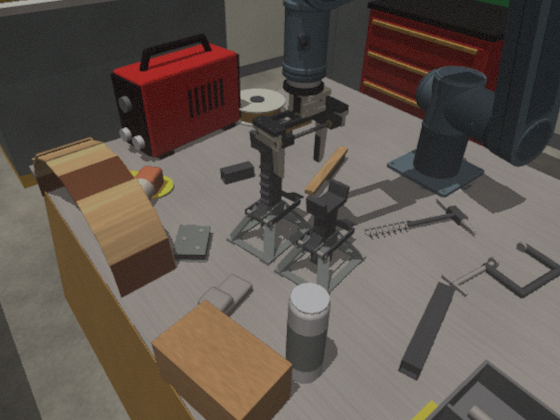

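View pics/side.png

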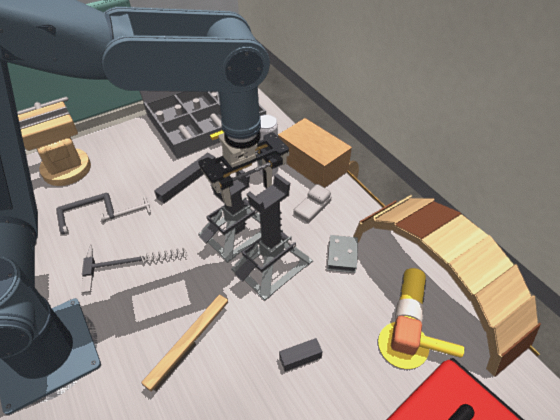

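The scene view has the high stand at about (270,190), the low stand at (325,200), the tube at (428,328) and the offcut at (237,172). The can is at (308,330). Next I measure them from both clouds.

```bash
python3 - <<'E'
from h import *
d=np.load("f0.npz");a,b=d["a"],d["b"]
for n,W,pts in(("scene",a,[(428,328),(237,172),(310,297),(336,187),(325,195),(268,140),(440,170),(192,240)]),("side",b,[(180,180),(300,354),(270,190),(230,185),(340,250),(312,200)])):
    for u,v in pts: print(n,u,v,W[v,u].round(0))
# tube: top-height points around
def box(W,c,r,zl):
    P=W.reshape(-1,3);P=P[~np.isnan(P).any(1)]
    return P[(abs(P[:,0]-c[0])<r)&(abs(P[:,1]-c[1])<r)&(P[:,2]>zl[0])&(P[:,2]<zl[1])]
for n,W,(u,v) in(("tube a",a,(428,328)),("tube b",b,(180,180)),("off a",a,(237,170)),("off b",b,(300,350))):
    P=box(W,W[v,u],130 if "t"==n[0] else 70,(30,40)); 
    if len(P)<5: print(n,len(P));continue
    print(n,len(P),P[:,2].mean().round(1),cv2.minAreaRect(P[:,:2].astype(np.float32)))
# ortho map of heights, both views
H=np.zeros((600,800),np.float32) # row: x 250..850 ; col: y 400..-400
for W in(a,b):
    P=W.reshape(-1,3);P=P[~np.isnan(P).any(1)]
    P=P[(P[:,2]<300)]
    i=(850-P[:,0]).astype(int);j=(400-P[:,1]).astype(int)
    k=(i>=0)&(i<600)&(j>=0)&(j<800)
    np.maximum.at(H,(i[k],j[k]),P[k,2].astype(np.float32))
H=cv2.dilate(H,np.ones((3,3)))
I=cv2.applyColorMap(np.clip(H,0,255).astype(np.uint8),cv2.COLORMAP_JET)
for t in range(0,800,100): cv2.putText(I,str(400-t),(t,10),0,.35,(255,255,255)); cv2.line(I,(t,0),(t,599),(90,90,90),1)
for t in range(50,600,100): cv2.putText(I,str(850-t),(0,t),0,.35,(255,255,255)); cv2.line(I,(0,t),(799,t),(90,90,90),1)
cv2.imwrite("pics/h.png",I)
E
```

```text
scene 428 328 [524. 353.  33.]
scene 237 172 [ 504. -302.   32.]
scene 310 297 [746. 257. 188.]
scene 336 187 [509.  74. 192.]
scene 325 195 [532.  66. 178.]
scene 268 140 [636.   8. 315.]
scene 440 170 [46. 43. 37.]
scene 192 240 [ 745. -137.   26.]
side 180 180 [481. 329.  32.]
side 300 354 [ 487. -326.   36.]
side 270 190 [579. -55. 267.]
side 230 185 [493. -36. 312.]
side 340 250 [ 736. -138.   27.]
side 312 200 [777.  54.  23.]
tube a 1936 33.8 ((520.8395385742188, 407.4122619628906), (287.3299865722656, 140.17617797851562), 18.900854110717773)
tube b 566 35.2 ((503.8248291015625, 386.2828369140625), (243.2025604248047, 118.92139434814453), 19.77595329284668)
off a 245 33.8 ((492.1025390625, -318.7449035644531), (42.334083557128906, 90.58981323242188), 78.16673278808594)
off b 645 35.2 ((491.37176513671875, -320.5790710449219), (37.90565872192383, 90.3366470336914), 78.97113037109375)
```

View pics/h.png

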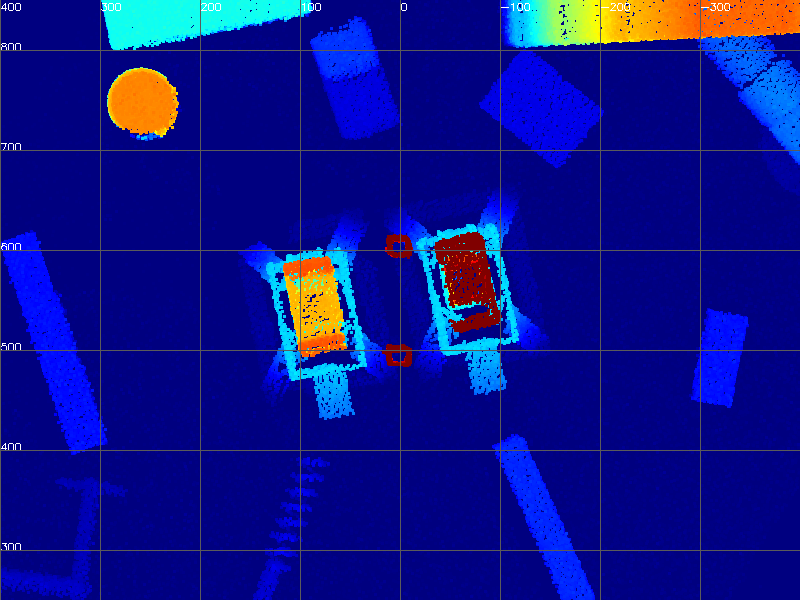

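```bash
cat >> h.py <<'E'
def rect(P,c,r,zl):
    P=P.reshape(-1,3);P=P[~np.isnan(P).any(1)]
    P=P[(np.hypot(*(P[:,:2]-c).T)<r)&(P[:,2]>zl[0])&(P[:,2]<zl[1])]
    return P
E
python3 - <<'E'
from h import *
d=np.load("f0.npz")
for n,W in d.items():
    P=rect(W,(508,347),135,(30,42));P=P[abs((P[:,1]-347)-(P[:,0]-508)*.32)<40]
    r=cv2.minAreaRect(P[:,:2].astype(np.float32));C=P[:,:2]-P[:,:2].mean(0);w=np.linalg.svd(C,full_matrices=False)[2][0]
    print(n,"tube",len(P),r,np.degrees(np.arctan2(w[1],w[0]))%180,np.median(P[:,2]))
    for nm,c in(("low",(543,82)),("high",(572,-68))):
        P=rect(W,c,60,(165,340));h=np.histogram(P[:,2],np.arange(165,340,3));
        print(nm,[(int(z),int(k)) for k,z in zip(*h) if k>20])
        print(nm,"all",cv2.minAreaRect(P[:,:2].astype(np.float32)) if len(P)>4 else 0)
        fz=180 if nm=="low" else None
        if fz:
            Q=P[(abs(P[:,2]-180)<4)];print("floor",len(Q),np.median(Q[:,2]) ,cv2.minAreaRect(Q[:,:2].astype(np.float32)))
E
```

```text
a tube 1781 ((507.29364013671875, 347.2583923339844), (222.8020782470703, 34.98385238647461), 18.773387908935547) 18.77552437304304 33.69803929002821
low [(165, 40), (168, 40), (171, 46), (174, 157), (177, 217), (180, 39), (183, 53), (186, 49), (189, 51), (192, 52), (195, 50), (198, 69), (201, 122), (312, 29), (315, 38), (318, 39)]
low all ((548.2896118164062, 65.86139678955078), (93.32383728027344, 86.06053161621094), 11.393831253051758)
floor 382 177.71732302829048 ((544.475341796875, 86.11660766601562), (86.82395935058594, 44.42595672607422), 11.099550247192383)
high [(177, 25), (180, 30), (183, 27), (201, 24), (204, 28), (207, 21), (255, 29), (258, 27), (261, 23), (264, 26), (267, 21), (270, 21), (273, 21), (288, 29)]
high all ((567.5574340820312, -46.986080169677734), (91.9798583984375, 75.16657257080078), 7.705644607543945)
b tube 553 ((507.59893798828125, 346.15460205078125), (223.4696807861328, 43.538978576660156), 18.451021194458008) 20.505865885376323 35.2628563705726
low [(168, 21), (171, 23), (174, 42), (177, 108), (180, 35)]
low all ((542.8067626953125, 81.43417358398438), (92.45657348632812, 44.260963439941406), 10.37829303741455)
floor 169 178.68400479623423 ((541.7228393554688, 78.20854949951172), (85.26616668701172, 37.7769660949707), 7.134029388427734)
high [(198, 27), (204, 21), (207, 21), (255, 32), (258, 38), (261, 43), (264, 248), (267, 151), (270, 33), (273, 30), (276, 25), (279, 37), (282, 28), (285, 31), (288, 73), (291, 84), (312, 23), (315, 47), (318, 71), (321, 25), (324, 47), (336, 43)]
high all ((571.0357666015625, -52.840450286865234), (106.01683807373047, 78.69164276123047), 10.908946990966797)
```

>>> jog_arm:
  moves:
    - {"tz":-4,"ty":-2,"gripper":1}
    - {"tz":-4,"ty":-3}
    - {"ty":-3.2,"tx":-0.5}
    - {"rz":8.5}
    - {"rz":8.5}
    - {"rz":8.5}
    - {"rz":8.5}
    - {"rz":8.5}
    - {"rz":8.5}
    - {"rz":8.5}
    - {"rz":8.5}
    - {"rz":8.5}

```text
invalid input at $.moves[0]: expected keys rx, ry, rz, tx, ty, tz, gripper
```

```bash
python3 - <<'E'
from h import *
f=grab_frame("wrist");g=grab_frame("scene");h=grab_frame("side");save(f,"w1.png")
s=read_state();print(s["eef_pos"],s["tool_rot"],s["qpos"])
np.savez("f1.npz",w=cloud(f),a=cloud(g),b=cloud(h))
for n,W in(("w",cloud(f)),("a",cloud(g)),("b",cloud(h))):
  for nm,c,z in(("low",(543,82),(174,184)),("lowear",(543,82),(198,208)),("high",(570,-68),(261,272)),("highear",(570,-68),(287,296))):
    P=rect(W,c,62,z)
    if len(P)>10: print(n,nm,len(P),P[:,2].mean(),cv2.minAreaRect(P[:,:2].astype(np.float32)))
E
```

```text
[5.49746982e+02 9.20912187e-02 2.18242432e+02] [[ 9.99999602e-01  3.64858346e-05 -8.91033498e-04]
 [ 3.66279538e-05 -9.99999987e-01  1.59483498e-04]
 [-8.91027667e-04 -1.59516071e-04 -9.99999590e-01]] [-2.02754015e-01  2.58994499e-01  1.53549232e+00 -2.37968871e-05
  1.34801073e+00 -2.02785303e-01]
w low 7049 178.38279476715695 ((543.8176879882812, 84.5284194946289), (67.16151428222656, 44.1912727355957), 11.177964210510254)
w lowear 3200 202.66462666998672 ((543.6547241210938, 84.46378326416016), (91.38664245605469, 44.07719802856445), 11.197725296020508)
a low 433 177.81598162601682 ((546.6030883789062, 87.56700134277344), (82.34941864013672, 45.1855583190918), 12.214591979980469)
a lowear 184 201.5128437654422 ((544.3248291015625, 85.26622009277344), (93.78289794921875, 43.95677185058594), 10.914252281188965)
a high 86 266.6274479498346 ((573.6163940429688, -47.991310119628906), (40.06845474243164, 94.02708435058594), 74.4472427368164)
a highear 32 289.7601863376126 ((571.007080078125, -76.91846466064453), (91.4117431640625, 15.964069366455078), 2.96366286277771)
b low 185 178.33424493123303 ((540.9425048828125, 79.75082397460938), (84.02518463134766, 41.29170227050781), 9.003813743591309)
b lowear 46 201.90174771653398 ((543.1615600585938, 81.94864654541016), (94.01832580566406, 39.74226379394531), 9.016819953918457)
b high 470 266.48797764233944 ((567.297119140625, -68.76881408691406), (87.99996185302734, 46.6998291015625), 10.595552444458008)
b highear 174 290.90631187220407 ((567.1622924804688, -68.1573715209961), (93.65811157226562, 43.891273498535156), 11.940739631652832)
```

View pics/w1.png

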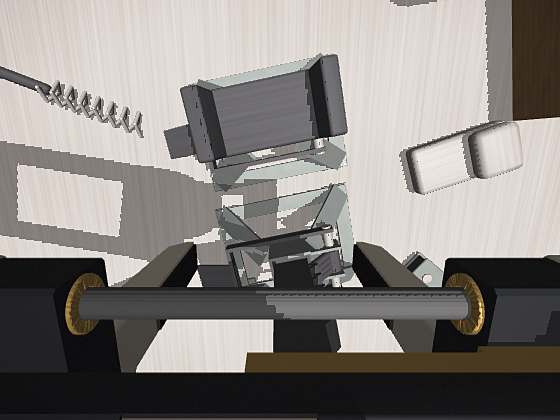

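The wrist view shows the low saddle centred at about (265,110) px with its ears at x 200 and 333. It measures (543.7, 84), yaw 11.2°. The floors differ by 88 mm.

>>> jog_arm:
  moves:
    - {"tx":0,"ty":-4,"tz":-3,"rx":0,"ry":0,"rz":0,"gripper":1}
    - {"tx":-0.6,"ty":-4.4,"tz":-1,"rx":0,"ry":0,"rz":0,"gripper":1}
    - {"tx":0,"ty":0,"tz":0,"rx":0,"ry":0,"rz":8,"gripper":1}
    - {"tx":0,"ty":0,"tz":0,"rx":0,"ry":0,"rz":8,"gripper":1}
    - {"tx":0,"ty":0,"tz":0,"rx":0,"ry":0,"rz":8,"gripper":1}
    - {"tx":0,"ty":0,"tz":0,"rx":0,"ry":0,"rz":8,"gripper":1}
    - {"tx":0,"ty":0,"tz":0,"rx":0,"ry":0,"rz":8,"gripper":1}
    - {"tx":0,"ty":0,"tz":0,"rx":0,"ry":0,"rz":8,"gripper":1}
    - {"tx":0,"ty":0,"tz":0,"rx":0,"ry":0,"rz":8,"gripper":1}
    - {"tx":0,"ty":0,"tz":0,"rx":0,"ry":0,"rz":8,"gripper":1}
    - {"tx":0,"ty":0,"tz":0,"rx":0,"ry":0,"rz":8,"gripper":1}
    - {"tx":0,"ty":0,"tz":0,"rx":0,"ry":0,"rz":6.8,"gripper":1}
  newtons: 40

```text
time_s: 1.45
eef_pos: [542.5, 88.0, 257.9]
tool_rot: [[0.14, -0.99, -0.005], [-0.99, -0.14, 0.001], [-0.002, 0.004, -1.0]]
contact_force: [0.2, -0.5, -0.1]
finger_gap: 93.0
```

```bash
cat >> h.py <<'E'
def to(x,y,z,az):
    s=read_state();R=s["tool_rot"];p=s["eef_pos"]
    print("t",s["time_s"],"p",p.round(1),"gap",round(s["finger_gap"],1),"F",np.round(s["contact_force"],1))
    print("shift cm",(R.T@(np.array([x,y,z])-p)/10).round(2))
    a=np.radians(az);G=np.array([[np.cos(a),np.sin(a),0],[np.sin(a),-np.cos(a),0],[0,0,-1]])
    print("turn deg",np.degrees(cv2.Rodrigues(R.T@G)[0].ravel()).round(2), "q6",round(s["qpos"][5],2))
E
python3 - <<'E'
from h import *
to(543.7,84,154,-78.8)
f=grab_frame("wrist");W=cloud(f)
for nm,c,z in(("low",(543,84),(174,184)),("lowear",(543,84),(198,208)),("high",(570,-68),(261,272)),("highear",(570,-68),(287,296))):
    P=rect(W,c,62,z)
    if len(P)>10: print(nm,len(P),P[:,2].mean(),cv2.minAreaRect(P[:,:2].astype(np.float32)))
E
```

```text
t 1.45 p [542.5  88.  257.9] gap 93.0 F [ 0.2 -0.5 -0.1]
shift cm [ 0.43 -0.1  10.39]
turn deg [ 0.25  0.11 -3.15] q6 1.39
low 3790 178.31642847264482 ((543.1055297851562, 84.2239990234375), (65.59228515625, 44.06769943237305), 11.207940101623535)
lowear 1632 202.62337259199626 ((543.5640258789062, 84.37150573730469), (92.15276336669922, 43.79972457885742), 11.265010833740234)
high 2905 265.8323498751145 ((587.2305297851562, -53.125526428222656), (44.41070556640625, 25.975252151489258), 12.788606643676758)
```

>>> jog_arm:
  moves:
    - {"tx":0.4,"ty":-0.1,"tz":0,"rx":0.2,"ry":0.1,"rz":-3.1,"gripper":1}
    - {"tx":0,"ty":0,"tz":3,"rx":0,"ry":0,"rz":0,"gripper":1}
    - {"tx":0,"ty":0,"tz":3,"rx":0,"ry":0,"rz":0,"gripper":1}
    - {"tx":0,"ty":0,"tz":0,"rx":0,"ry":0,"rz":0,"gripper":1}

```text
time_s: 1.9
eef_pos: [544.7, 84.0, 197.3]
tool_rot: [[0.199, -0.98, 0.002], [-0.98, -0.199, -0.0], [0.0, -0.002, -1.0]]
contact_force: [-0.0, -0.4, -0.1]
finger_gap: 93.1
```

```bash
python3 - <<'E'
from h import *
to(543.4,84.2,153,-78.8)
E
```

```text
t 1.9 p [544.7  84.  197.3] gap 93.1 F [-0.  -0.4 -0.1]
shift cm [-0.05  0.14  4.43]
turn deg [-0.11 -0.03  0.28] q6 1.32
```

>>> jog_arm:
  moves:
    - {"tx":0,"ty":0.1,"tz":2.4,"rx":0,"ry":0,"rz":0.3,"gripper":1}
    - {"tx":0,"ty":0,"tz":2,"rx":0,"ry":0,"rz":0,"gripper":1}
    - {"tx":0,"ty":0,"tz":0,"rx":0,"ry":0,"rz":0,"gripper":0.2}
    - {"tx":0,"ty":0,"tz":0,"rx":0,"ry":0,"rz":0,"gripper":-0.3}
    - {"tx":0,"ty":0,"tz":0,"rx":0,"ry":0,"rz":0,"gripper":-0.3}
    - {"tx":0,"ty":0,"tz":0,"rx":0,"ry":0,"rz":0,"gripper":-0.3}
    - {"tx":0,"ty":0,"tz":0,"rx":0,"ry":0,"rz":0,"gripper":-0.3}
    - {"tx":0,"ty":0,"tz":0,"rx":0,"ry":0,"rz":0,"gripper":-0.3}
  newtons: 40

```text
time_s: 2.7
eef_pos: [548.7, 83.7, 161.6]
tool_rot: [[0.201, -0.98, 0.013], [-0.98, -0.201, -0.001], [0.003, -0.013, -1.0]]
contact_force: [0.1, 0.2, -0.6]
finger_gap: 49.6
```

```bash
python3 - <<'E'
from h import *
to(543.4,84.2,250,-78.8)
E
```

```text
t 2.7 p [548.7  83.7 161.6] gap 49.6 F [ 0.1  0.2 -0.6]
shift cm [-0.12  0.4  -8.84]
turn deg [-0.74 -0.18  0.39] q6 1.32
```

>>> jog_arm:
  moves:
    - {"tx":-0.1,"ty":0.4,"tz":0.9,"rx":-0.7,"ry":-0.2,"rz":0.3,"gripper":0.1}
    - {"tx":0,"ty":0,"tz":0.1,"rx":0,"ry":0,"rz":0,"gripper":0.1}

```text
time_s: 2.9
eef_pos: [544.7, 83.9, 151.7]
tool_rot: [[0.195, -0.981, 0.001], [-0.981, -0.195, 0.0], [-0.0, -0.001, -1.0]]
contact_force: [-0.3, -0.9, -1.0]
finger_gap: 51.0
```

```bash
python3 - <<'E'
from h import *
to(543.4,84.2,153,-78.8)
E
```

```text
t 2.9 p [544.7  83.9 151.7] gap 51.0 F [-0.3 -0.9 -1. ]
shift cm [-0.05  0.12 -0.14]
turn deg [-0.06  0.01  0.06] q6 1.32
```

Good. Closing the grip with small upkeep corrections.

>>> jog_arm:
  moves:
    - {"tx":0,"ty":0.1,"tz":0,"rx":0,"ry":0,"rz":0,"gripper":-0.3}
    - {"tx":0,"ty":0,"tz":0,"rx":0,"ry":0,"rz":0,"gripper":-0.3}
    - {"tx":0,"ty":0,"tz":0,"rx":0,"ry":0,"rz":0,"gripper":-0.3}
    - {"tx":0,"ty":0,"tz":0,"rx":0,"ry":0,"rz":0,"gripper":-0.3}
  newtons: 40

```text
time_s: 3.3
eef_pos: [543.1, 83.7, 150.9]
tool_rot: [[0.195, -0.981, -0.001], [-0.981, -0.195, 0.0], [-0.001, 0.001, -1.0]]
contact_force: [-0.9, 0.3, -0.5]
finger_gap: 43.9
```

```bash
python3 - <<'E'
from h import *
to(543.4,84.2,250,-78.8)
E
```

```text
t 3.3 p [543.1  83.7 150.9] gap 43.9 F [-0.9  0.3 -0.5]
shift cm [-0.05 -0.04 -9.91]
turn deg [0.04 0.03 0.06] q6 1.32
```

>>> jog_arm:
  moves:
    - {"tx":0,"ty":0,"tz":-1,"rx":0,"ry":0,"rz":0,"gripper":-0.3}
    - {"tx":0,"ty":0,"tz":-1,"rx":0,"ry":0,"rz":0,"gripper":-0.3}
    - {"tx":0,"ty":0,"tz":-1,"rx":0,"ry":0,"rz":0,"gripper":-0.3}
    - {"tx":0,"ty":0,"tz":-1,"rx":0,"ry":0,"rz":0,"gripper":-0.3}

```text
time_s: 3.7
eef_pos: [542.9, 83.7, 185.6]
tool_rot: [[0.195, -0.981, -0.006], [-0.981, -0.195, 0.001], [-0.002, 0.006, -1.0]]
contact_force: [5.4, -0.8, -13.5]
finger_gap: 44.1
```

```bash
python3 - <<'E'
from h import *
to(543.4,84.2,249,-78.8)
E
```

```text
t 3.7 p [542.9  83.7 185.6] gap 44.1 F [  5.4  -0.8 -13.5]
shift cm [-0.05 -0.02 -6.34]
turn deg [0.33 0.14 0.04] q6 1.32
```

>>> jog_arm:
  moves:
    - {"tx":0,"ty":0,"tz":-1,"rx":0.3,"ry":0.1,"rz":0,"gripper":-0.3}
    - {"tx":0,"ty":0,"tz":-1,"rx":0,"ry":0,"rz":0,"gripper":-0.3}
    - {"tx":0,"ty":0,"tz":-1,"rx":0,"ry":0,"rz":0,"gripper":-0.3}
    - {"tx":0,"ty":0,"tz":-1,"rx":0,"ry":0,"rz":0,"gripper":-0.3}
    - {"tx":0,"ty":0,"tz":-1,"rx":0,"ry":0,"rz":0,"gripper":-0.3}

```text
time_s: 4.2
eef_pos: [542.9, 83.7, 234.5]
tool_rot: [[0.194, -0.981, -0.005], [-0.981, -0.194, 0.002], [-0.003, 0.004, -1.0]]
contact_force: [6.0, 0.1, -13.7]
finger_gap: 43.7
```

```bash
python3 - <<'E'
from h import *
to(543.4,84.2,249,-78.8)
E
```

```text
t 4.2 p [542.9  83.7 234.5] gap 43.7 F [  6.    0.1 -13.7]
shift cm [-0.04 -0.05 -1.45]
turn deg [0.25 0.16 0.  ] q6 1.32
```

>>> jog_arm:
  moves:
    - {"tx":0,"ty":0,"tz":-0.8,"rx":0.2,"ry":0.1,"rz":0,"gripper":-0.3}
    - {"tx":0,"ty":0,"tz":-0.6,"rx":0,"ry":0,"rz":0,"gripper":-0.3}
    - {"tx":0,"ty":0,"tz":0,"rx":0,"ry":0,"rz":0,"gripper":-0.3}

```text
time_s: 4.5
eef_pos: [543.1, 83.7, 251.0]
tool_rot: [[0.194, -0.981, 0.0], [-0.981, -0.194, 0.001], [-0.001, -0.0, -1.0]]
contact_force: [2.6, -0.3, -5.2]
finger_gap: 43.7
```

```bash
python3 - <<'E'
from h import *
to(543.4,84.2,239,-78.8)
g=grab_frame("scene");h=grab_frame("side")
for n,W in(("a",cloud(g)),("b",cloud(h))):
  for nm,c,z in(("low",(543,84),(220,310)),("high",(569,-68),(220,310))):
    P=rect(W,c,50,z);k=np.histogram(P[:,2],np.arange(220,310,2));print(n,nm,[(int(q),int(m)) for m,q in zip(*k) if m>15])
E
```

```text
t 4.5 p [543.1  83.7 251. ] gap 43.7 F [ 2.6 -0.3 -5.2]
shift cm [-0.04 -0.04  1.2 ]
turn deg [-0.01  0.06 -0.  ] q6 1.32
a low [(220, 23), (222, 20), (224, 22), (228, 30), (232, 22), (234, 21), (236, 24), (240, 16), (264, 23), (266, 37), (268, 39), (270, 40), (272, 34), (274, 56), (276, 163), (278, 84), (280, 40), (282, 42), (284, 53), (286, 53), (288, 44), (290, 48), (292, 58), (294, 43), (296, 38), (298, 45), (300, 67), (302, 76), (304, 18), (306, 27)]
a high [(220, 23), (222, 17), (224, 18), (228, 21), (236, 17), (252, 26), (254, 30), (256, 33), (258, 31), (260, 39), (262, 45), (264, 166), (266, 91), (268, 33), (270, 29), (272, 38), (274, 30), (276, 28), (278, 40), (280, 26), (282, 31), (284, 40), (286, 31), (288, 54), (290, 54)]
b low [(266, 16), (268, 18), (270, 22), (272, 19), (274, 28), (276, 59), (278, 86), (280, 34), (282, 20), (284, 17), (298, 20), (300, 21), (302, 39), (304, 21)]
b high [(256, 30), (258, 22), (260, 21), (262, 36), (264, 128), (266, 197), (268, 70), (270, 26), (272, 19), (274, 21), (276, 19), (278, 16), (280, 24), (282, 18), (284, 19), (286, 17), (288, 37), (290, 83), (292, 40)]
```

The low floor now stands 12 mm above the high one, so it's well inside the sure catch. Lowering slowly.

>>> jog_arm:
  moves:
    - {"tx":0,"ty":0,"tz":0.4,"rx":0,"ry":0,"rz":0,"gripper":-0.3}
    - {"tx":0,"ty":0,"tz":0.3,"rx":0,"ry":0,"rz":0,"gripper":-0.3}
    - {"tx":0,"ty":0,"tz":0.3,"rx":0,"ry":0,"rz":0,"gripper":-0.3}
    - {"tx":0,"ty":0,"tz":0.2,"rx":0,"ry":0,"rz":0,"gripper":-0.3}
    - {"tx":0,"ty":0,"tz":0.2,"rx":0,"ry":0,"rz":0,"gripper":-0.3}

```text
time_s: 5.1
eef_pos: [543.2, 83.7, 238.4]
tool_rot: [[0.194, -0.981, 0.003], [-0.981, -0.194, 0.001], [-0.0, -0.003, -1.0]]
contact_force: [-3.5, -1.0, 14.3]
finger_gap: 43.4
```

```bash
python3 - <<'E'
from h import *
to(543.4,84.2,238,-78.8)
E
```

```text
t 5.1 p [543.2  83.7 238.4] gap 43.4 F [-3.5 -1.  14.3]
shift cm [-0.04 -0.03  0.04]
turn deg [-0.17  0.02 -0.  ] q6 1.32
```

It's seated: the force reversed to +14 N. Letting go.

>>> jog_arm:
  moves:
    - {"tx":0,"ty":0,"tz":0,"rx":0,"ry":0,"rz":0,"gripper":0.1}
    - {"tx":0,"ty":0,"tz":0,"rx":0,"ry":0,"rz":0,"gripper":0.4}
    - {"tx":0,"ty":0,"tz":0,"rx":0,"ry":0,"rz":0,"gripper":0.4}
    - {"tx":0,"ty":0,"tz":0,"rx":0,"ry":0,"rz":0,"gripper":0.6}
    - {"tx":0,"ty":0,"tz":0,"rx":0,"ry":0,"rz":0,"gripper":0.6}

```text
time_s: 5.6
eef_pos: [542.7, 83.8, 240.5]
tool_rot: [[0.195, -0.981, 0.004], [-0.981, -0.195, 0.0], [0.001, -0.004, -1.0]]
contact_force: [-0.3, 0.4, -0.5]
finger_gap: 73.4
```

```bash
python3 - <<'E'
from h import *
to(543.4,84.2,330,-78.8)
g=grab_frame("scene");h=grab_frame("side")
for n,W in(("a",cloud(g)),("b",cloud(h))):
  for nm,c,z in(("low",(543,84),(255,275)),("high",(569,-68),(255,275))):
    P=rect(W,c,50,z);k=np.histogram(P[:,2],np.arange(255,275,1));print(n,nm,[(int(q),int(m)) for m,q in zip(*k) if m>25])
E
```

```text
t 5.6 p [542.7  83.8 240.5] gap 73.4 F [-0.3  0.4 -0.5]
shift cm [-0.02 -0.11 -8.95]
turn deg [-0.24 -0.04  0.02] q6 1.32
a low [(263, 29), (264, 95), (265, 145), (266, 65), (267, 28), (270, 33), (273, 26)]
a high [(263, 30), (264, 61), (265, 127), (266, 60)]
b low [(265, 40), (266, 39), (267, 49)]
b high [(264, 41), (265, 72), (266, 112), (267, 102), (268, 58)]
```

Saddles are level (floors 265 and 265 mm). Now up and over to the tube.

>>> jog_arm:
  moves:
    - {"tx":0,"ty":0,"tz":-3,"rx":0,"ry":0,"rz":0,"gripper":1}
    - {"tx":0,"ty":0,"tz":-4,"rx":0,"ry":0,"rz":0,"gripper":1}
    - {"tx":0,"ty":0,"tz":-3,"rx":0,"ry":0,"rz":0,"gripper":1}
    - {"tx":-4.4,"ty":0,"tz":0,"rx":0,"ry":0,"rz":0,"gripper":1}
    - {"tx":-4.4,"ty":0,"tz":0,"rx":0,"ry":0,"rz":0,"gripper":1}
    - {"tx":-4.4,"ty":-0.8,"tz":0,"rx":0,"ry":0,"rz":0,"gripper":1}
    - {"tx":-4.4,"ty":-0.8,"tz":0,"rx":0,"ry":0,"rz":0,"gripper":1}
    - {"tx":-4.4,"ty":0,"tz":3,"rx":0,"ry":0,"rz":-3.7,"gripper":1}
    - {"tx":-4.4,"ty":0,"tz":4,"rx":0,"ry":0,"rz":-3.7,"gripper":1}
    - {"tx":0,"ty":0,"tz":3,"rx":0,"ry":0,"rz":0,"gripper":1}
    - {"tx":0,"ty":0,"tz":0,"rx":0,"ry":0,"rz":0,"gripper":1}

```text
time_s: 6.8
eef_pos: [506.9, 343.9, 248.8]
tool_rot: [[0.319, -0.948, 0.005], [-0.948, -0.319, 0.002], [-0.0, -0.006, -1.0]]
contact_force: [-0.2, 0.1, -0.4]
finger_gap: 93.0
```

```bash
python3 - <<'E'
from h import *
f=grab_frame("wrist");save(f,"w2.png");W=cloud(f)
P=rect(W,(508,347),135,(28,42));P=P[abs((P[:,1]-347)-(P[:,0]-508)*.34)<35]
r=cv2.minAreaRect(P[:,:2].astype(np.float32));print(len(P),r,np.median(P[:,2]))
to(507.5,347,100,-71.3)
E
```

```text
4555 ((506.6678771972656, 346.91180419921875), (220.0227508544922, 34.800506591796875), 19.139259338378906) 34.77239554905831
t 6.85 p [507.9 344.3 251.4] gap 93.3 F [0.5 0.5 0.7]
shift cm [-0.26  0.09 15.14]
turn deg [-0.53  0.06 -0.1 ] q6 1.66
```

View pics/w2.png

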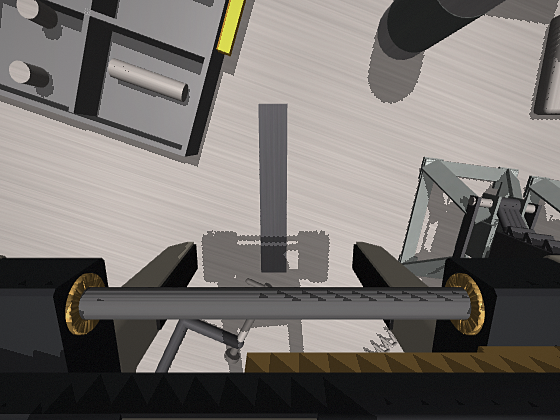

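The wrist view shows the whole tube, columns 259–287, rows 103–272. Its centre is (507, 347) with yaw 19°. Descending.

>>> jog_arm:
  moves:
    - {"tx":-0.3,"ty":0.1,"tz":4.5,"rx":-0.5,"ry":0,"rz":-0.3,"gripper":1}
    - {"tx":0,"ty":0,"tz":4.5,"rx":0,"ry":0,"rz":0,"gripper":1}
    - {"tx":0,"ty":0,"tz":4.5,"rx":0,"ry":0,"rz":0,"gripper":1}
    - {"tx":0,"ty":0,"tz":3,"rx":0,"ry":0,"rz":0,"gripper":1}
    - {"tx":0,"ty":0,"tz":1,"rx":0,"ry":0,"rz":0,"gripper":1}
    - {"tx":0,"ty":0,"tz":0,"rx":0,"ry":0,"rz":0,"gripper":1}

```text
time_s: 7.45
eef_pos: [519.5, 347.4, 86.4]
tool_rot: [[0.317, -0.948, 0.023], [-0.948, -0.317, 0.01], [-0.002, -0.025, -1.0]]
contact_force: [-0.1, 0.1, 0.1]
finger_gap: 92.9
```

```bash
python3 - <<'E'
from h import *
to(507,347,5,-71)
E
```

```text
t 7.45 p [519.5 347.4  86.4] gap 92.9 F [-0.1  0.1  0.1]
shift cm [-0.34  1.4   8.11]
turn deg [-1.41  0.13 -0.53] q6 1.66
```

>>> jog_arm:
  moves:
    - {"tx":-0.3,"ty":1.3,"tz":2.5,"rx":-1.4,"ry":0.1,"rz":-0.4,"gripper":1}
    - {"tx":0,"ty":0,"tz":2,"rx":0,"ry":0,"rz":0,"gripper":1}
    - {"tx":0,"ty":0,"tz":1,"rx":0,"ry":0,"rz":0,"gripper":1}
    - {"tx":0,"ty":0,"tz":0,"rx":0,"ry":0,"rz":0,"gripper":1}

```text
time_s: 7.85
eef_pos: [511.4, 347.7, 35.9]
tool_rot: [[0.322, -0.947, 0.009], [-0.947, -0.322, 0.005], [-0.002, -0.01, -1.0]]
contact_force: [-0.9, 0.1, 0.3]
finger_gap: 92.7
```

```bash
python3 - <<'E'
from h import *
to(507,347,6,-71)
E
```

```text
t 7.85 p [511.4 347.7  35.9] gap 92.7 F [-0.9  0.1  0.3]
shift cm [-0.08  0.47  2.98]
turn deg [-0.57  0.09 -0.2 ] q6 1.66
```

>>> jog_arm:
  moves:
    - {"tx":-0.1,"ty":0.5,"tz":1.5,"rx":-0.6,"ry":0.1,"rz":-0.2,"gripper":1}
    - {"tx":0,"ty":0.2,"tz":1,"rx":0,"ry":0,"rz":0,"gripper":1}
    - {"tx":0,"ty":0,"tz":0,"rx":0,"ry":0,"rz":0,"gripper":1}

```text
time_s: 8.15
eef_pos: [505.3, 347.1, 11.1]
tool_rot: [[0.326, -0.945, 0.002], [-0.945, -0.326, 0.001], [-0.0, -0.002, -1.0]]
contact_force: [0.0, -0.4, 0.5]
finger_gap: 93.0
```

```bash
python3 - <<'E'
from h import *
to(507,347,6,-71)
E
```

```text
t 8.15 p [505.3 347.1  11.1] gap 93.0 F [ 0.  -0.4  0.5]
shift cm [ 0.06 -0.16  0.51]
turn deg [-0.11  0.    0.03] q6 1.66
```

>>> jog_arm:
  moves:
    - {"tx":0,"ty":-0.1,"tz":0.6,"rx":-0.1,"ry":0,"rz":0,"gripper":0.2}
    - {"tx":0,"ty":0,"tz":0,"rx":0,"ry":0,"rz":0,"gripper":-0.4}
    - {"tx":0,"ty":0,"tz":0,"rx":0,"ry":0,"rz":0,"gripper":-0.6}
    - {"tx":0,"ty":0,"tz":0,"rx":0,"ry":0,"rz":0,"gripper":-0.6}
    - {"tx":0,"ty":0,"tz":0,"rx":0,"ry":0,"rz":0,"gripper":-0.6}
    - {"tx":0,"ty":0,"tz":0,"rx":0,"ry":0,"rz":0,"gripper":-0.6}
    - {"tx":0,"ty":0,"tz":0,"rx":0,"ry":0,"rz":0,"gripper":-0.6}
    - {"tx":0,"ty":0,"tz":0,"rx":0,"ry":0,"rz":0,"gripper":-0.6}
  newtons: 40

```text
time_s: 8.95
eef_pos: [507.5, 347.7, 6.0]
tool_rot: [[0.326, -0.945, 0.002], [-0.945, -0.326, 0.001], [0.0, -0.002, -1.0]]
contact_force: [1.5, -1.0, -0.3]
finger_gap: 34.9
```

```bash
python3 - <<'E'
from h import *
to(507,347,345,-71)
E
```

```text
t 8.95 p [507.5 347.7   6. ] gap 34.9 F [ 1.5 -1.  -0.3]
shift cm [ 6.00e-02 -2.00e-02 -3.39e+01]
turn deg [-0.14 -0.01  0.04] q6 1.66
```

Gripped at 34.9 mm. Lifting.

>>> jog_arm:
  moves:
    - {"tx":0,"ty":0,"tz":-2,"rx":0,"ry":0,"rz":0,"gripper":-0.6}
    - {"tx":0,"ty":0,"tz":-3.5,"rx":0,"ry":0,"rz":0,"gripper":-0.6}
    - {"tx":0,"ty":0,"tz":-3.5,"rx":0,"ry":0,"rz":0,"gripper":-0.6}
    - {"tx":0,"ty":0,"tz":-3.5,"rx":0,"ry":0,"rz":0,"gripper":-0.6}
    - {"tx":0,"ty":0,"tz":-3.5,"rx":0,"ry":0,"rz":0,"gripper":-0.6}
    - {"tx":0,"ty":0,"tz":-3.5,"rx":0,"ry":0,"rz":0,"gripper":-0.6}
    - {"tx":0,"ty":0,"tz":-3.5,"rx":0,"ry":0,"rz":0,"gripper":-0.6}
    - {"tx":0,"ty":0,"tz":-3.5,"rx":0,"ry":0,"rz":0,"gripper":-0.6}
    - {"tx":0,"ty":0,"tz":-3.5,"rx":0,"ry":0,"rz":0,"gripper":-0.6}
    - {"tx":0,"ty":0,"tz":-3,"rx":0,"ry":0,"rz":0,"gripper":-0.6}
    - {"tx":0,"ty":0,"tz":-1,"rx":0,"ry":0,"rz":0,"gripper":-0.6}
    - {"tx":0,"ty":0,"tz":0,"rx":0,"ry":0,"rz":0,"gripper":-0.6}

```text
time_s: 10.15
eef_pos: [500.5, 345.0, 341.6]
tool_rot: [[0.326, -0.945, -0.032], [-0.945, -0.326, -0.014], [0.003, 0.035, -0.999]]
contact_force: [-0.1, -0.0, -5.8]
finger_gap: 34.7
```

```bash
python3 - <<'E'
from h import *
to(507,347,345,11.2)
# saddle refit for both, from scene+side floors+ears
g=grab_frame("scene");h=grab_frame("side")
for n,W in(("a",cloud(g)),("b",cloud(h))):
  for nm,c in(("low",(543.5,84)),("high",(569,-68))):
    for z in((261,270),(286,295)):
      P=rect(W,c,50,z)
      if len(P)>5: print(n,nm,z,len(P),cv2.minAreaRect(P[:,:2].astype(np.float32)))
E
```

```text
t 10.15 p [500.5 345.  341.6] gap 34.7 F [-0.1 -0.  -5.8]
shift cm [ 0.02 -0.67 -0.36]
turn deg [  1.74   1.3  -82.15] q6 1.66
a low (261, 270) 435 ((544.7100219726562, 86.26827239990234), (86.27003479003906, 44.58882141113281), 11.380005836486816)
a low (286, 295) 200 ((544.7962646484375, 85.6849365234375), (92.10355377197266, 44.68822479248047), 11.424664497375488)
a high (261, 270) 355 ((567.970458984375, -65.90080261230469), (89.16885375976562, 44.8744010925293), 12.53640079498291)
a high (286, 295) 160 ((569.1826782226562, -64.24766540527344), (93.02139282226562, 44.630516052246094), 12.847946166992188)
b low (261, 270) 370 ((542.0758056640625, 82.39498138427734), (84.48402404785156, 48.25405502319336), 13.163155555725098)
b low (286, 295) 149 ((542.6494140625, 83.67082977294922), (94.43974304199219, 44.51527404785156), 11.139166831970215)
b high (261, 270) 451 ((566.4334106445312, -69.74249267578125), (84.2753677368164, 45.66676330566406), 10.568506240844727)
b high (286, 295) 177 ((567.6736450195312, -68.15498352050781), (92.39910888671875, 45.84413146972656), 12.527332305908203)
```

>>> jog_arm:
  moves:
    - {"tx":1.5,"ty":0,"tz":-0.4,"rx":1.7,"ry":0,"rz":0,"gripper":-0.6}
    - {"tx":3.5,"ty":0.6,"tz":0,"rx":0,"ry":0,"rz":0,"gripper":-0.6}
    - {"tx":4,"ty":0.7,"tz":0,"rx":0,"ry":0,"rz":0,"gripper":-0.6}
    - {"tx":4,"ty":0.7,"tz":0,"rx":0,"ry":0,"rz":0,"gripper":-0.6}
    - {"tx":4,"ty":0.7,"tz":0,"rx":0,"ry":0,"rz":0,"gripper":-0.6}
    - {"tx":4,"ty":0.7,"tz":0,"rx":0,"ry":0,"rz":0,"gripper":-0.6}
    - {"tx":4,"ty":0.7,"tz":0,"rx":0,"ry":0,"rz":0,"gripper":-0.6}
    - {"tx":4,"ty":0.7,"tz":0,"rx":0,"ry":0,"rz":0,"gripper":-0.6}
    - {"tx":3,"ty":0.5,"tz":0,"rx":0,"ry":0,"rz":0,"gripper":-0.6}
    - {"tx":1,"ty":0,"tz":0,"rx":0,"ry":0,"rz":0,"gripper":-0.6}
    - {"tx":0,"ty":0,"tz":0,"rx":0,"ry":0,"rz":0,"gripper":-0.6}

```text
time_s: 11.35
eef_pos: [548.9, 4.4, 314.0]
tool_rot: [[0.33, -0.942, -0.055], [-0.944, -0.33, -0.007], [-0.011, 0.055, -0.998]]
contact_force: [0.2, 0.2, -5.9]
finger_gap: 34.7
```

```bash
python3 - <<'E'
from h import *
to(555.8,8.6,345,10)
E
```

```text
t 11.35 p [548.9   4.4 314. ] gap 34.7 F [ 0.2  0.2 -5.9]
shift cm [-0.2  -0.62 -3.14]
turn deg [  2.13   2.75 -80.69] q6 1.05
```

>>> jog_arm:
  moves:
    - {"tx":0,"ty":0,"tz":-2,"rx":3.1,"ry":0.6,"rz":0,"gripper":-0.6}
    - {"tx":0,"ty":0,"tz":-1.5,"rx":0,"ry":0,"rz":-4,"gripper":-0.6}
    - {"tx":0,"ty":0,"tz":0,"rx":0,"ry":0,"rz":-8,"gripper":-0.6}
    - {"tx":0,"ty":0,"tz":0,"rx":0,"ry":0,"rz":-8.5,"gripper":-0.6}
    - {"tx":0,"ty":0,"tz":0,"rx":0,"ry":0,"rz":-8.5,"gripper":-0.6}
    - {"tx":0,"ty":0,"tz":0,"rx":0,"ry":0,"rz":-8.5,"gripper":-0.6}
    - {"tx":0,"ty":0,"tz":0,"rx":0,"ry":0,"rz":-8.5,"gripper":-0.6}
    - {"tx":0,"ty":0,"tz":0,"rx":0,"ry":0,"rz":-8.5,"gripper":-0.6}
    - {"tx":0,"ty":0,"tz":0,"rx":0,"ry":0,"rz":-8.5,"gripper":-0.6}
    - {"tx":0,"ty":0,"tz":0,"rx":0,"ry":0,"rz":-8,"gripper":-0.6}
    - {"tx":0,"ty":0,"tz":0,"rx":0,"ry":0,"rz":-4,"gripper":-0.6}
    - {"tx":0,"ty":0,"tz":0,"rx":0,"ry":0,"rz":0,"gripper":-0.6}

```text
time_s: 12.55
eef_pos: [541.0, 26.4, 335.7]
tool_rot: [[0.993, 0.112, -0.027], [0.112, -0.994, 0.016], [-0.025, -0.019, -1.0]]
contact_force: [1.0, -0.4, -5.7]
finger_gap: 34.9
```

```bash
python3 - <<'E'
from h import *
to(555.8,8.6,330,10)
E
```

```text
t 12.55 p [541.   26.4 335.7] gap 34.9 F [ 1.  -0.4 -5.7]
shift cm [1.28 1.95 0.5 ]
turn deg [-1.14  1.39 -3.58] q6 -0.28
```

>>> jog_arm:
  moves:
    - {"tx":1,"ty":1.6,"tz":0,"rx":-1.1,"ry":1.4,"rz":-3.5,"gripper":-0.6}
    - {"tx":0.2,"ty":0.2,"tz":0,"rx":0,"ry":0,"rz":0,"gripper":-0.6}
    - {"tx":0,"ty":0,"tz":0,"rx":0,"ry":0,"rz":0,"gripper":-0.6}

```text
time_s: 12.85
eef_pos: [553.7, 14.1, 333.2]
tool_rot: [[0.985, 0.171, -0.004], [0.171, -0.985, 0.004], [-0.003, -0.004, -1.0]]
contact_force: [-0.2, -0.3, -5.2]
finger_gap: 34.6
```

```bash
python3 - <<'E'
from h import *
to(555.8,8.6,330,10)
a=grab_frame("scene");b=grab_frame("side")
cv2.imwrite("pics/c.png",cv2.resize(np.hstack([a["img"][40:300,180:430],b["img"][80:340,150:400]])[:,:,::-1],(800,416)))
for n,f in(("a",a),("b",b)):
    W=cloud(f);P=rect(W,(555.8,8.6),135,(345,370));P=P[abs((P[:,0]-555.8)*np.cos(.175)+(P[:,1]-8.6)*np.sin(.175))<28]
    A=np.c_[P[:,:2]-[555.8,8.6],np.ones(len(P))];
    print(n,len(P),cv2.minAreaRect(P[:,:2].astype(np.float32)))
    for _ in range(6):
        c=np.linalg.lstsq(A,P[:,2],rcond=None)[0];r=P[:,2]-A@c;k=abs(r)<3;A=A[k];P=P[k]
    print(c,len(P))
E
```

```text
t 12.85 p [553.7  14.1 333.2] gap 34.6 F [-0.2 -0.3 -5.2]
shift cm [0.12 0.58 0.31]
turn deg [-0.24  0.2  -0.14] q6 -0.35
a 1589 ((554.827880859375, 15.580207824707031), (54.76118850708008, 220.61093139648438), 12.646049499511719)
[-1.79988528e-01 -3.51114134e-02  3.59622739e+02] 717
b 978 ((557.3479614257812, -11.112533569335938), (54.833805084228516, 175.34153747558594), 3.7764837741851807)
[7.82306076e-02 1.54494678e-02 3.61703725e+02] 553
```

View pics/c.png

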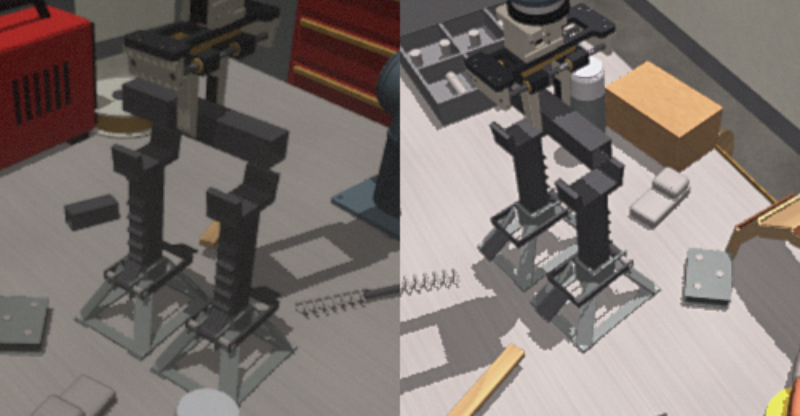

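Crops: left is the scene view, right the side view. The tube hangs level over both saddles and within both pairs of ears. Centring, then lowering.

>>> jog_arm:
  moves:
    - {"tx":0.1,"ty":0.6,"tz":0.5,"rx":-0.2,"ry":0.2,"rz":-0.1,"gripper":-0.6}
    - {"tx":0,"ty":0,"tz":1,"rx":0,"ry":0,"rz":0,"gripper":-0.6}
    - {"tx":0,"ty":0,"tz":1,"rx":0,"ry":0,"rz":0,"gripper":-0.6}
    - {"tx":0,"ty":0,"tz":0,"rx":0,"ry":0,"rz":0,"gripper":-0.6}

```text
time_s: 13.35
eef_pos: [554.9, 8.6, 305.6]
tool_rot: [[0.985, 0.172, -0.001], [0.172, -0.985, 0.001], [-0.001, -0.001, -1.0]]
contact_force: [-0.3, 0.5, -5.9]
finger_gap: 34.5
```

```bash
python3 - <<'E'
from h import *
to(555.8,8.6,273,10)
E
```

```text
t 13.35 p [554.9   8.6 305.6] gap 34.5 F [-0.3  0.5 -5.9]
shift cm [0.09 0.02 3.26]
turn deg [-0.07  0.06 -0.1 ] q6 -0.36
```

>>> jog_arm:
  moves:
    - {"tx":0.1,"ty":0,"tz":1,"rx":0,"ry":0,"rz":0,"gripper":-0.6}
    - {"tx":0,"ty":0,"tz":1,"rx":0,"ry":0,"rz":0,"gripper":-0.6}
    - {"tx":0,"ty":0,"tz":0.5,"rx":0,"ry":0,"rz":0,"gripper":-0.6}
    - {"tx":0,"ty":0,"tz":0.2,"rx":0,"ry":0,"rz":0,"gripper":-0.6}
    - {"tx":0,"ty":0,"tz":0,"rx":0,"ry":0,"rz":0,"gripper":-0.6}

```text
time_s: 13.85
eef_pos: [555.4, 8.9, 275.2]
tool_rot: [[0.985, 0.171, -0.003], [0.171, -0.985, 0.002], [-0.003, -0.002, -1.0]]
contact_force: [0.0, 0.1, -5.5]
finger_gap: 34.8
```

```bash
python3 - <<'E'
from h import *
to(555.8,8.6,273,10)
E
```

```text
t 13.85 p [555.4   8.9 275.2] gap 34.8 F [ 0.   0.1 -5.5]
shift cm [0.03 0.04 0.22]
turn deg [-0.12  0.16 -0.14] q6 -0.36
```

>>> jog_arm:
  moves:
    - {"tx":0,"ty":0,"tz":0.1,"rx":-0.1,"ry":0.1,"rz":0,"gripper":-0.6}
    - {"tx":0,"ty":0,"tz":0.1,"rx":0,"ry":0,"rz":0,"gripper":-0.6}
    - {"tx":0,"ty":0,"tz":0.1,"rx":0,"ry":0,"rz":0,"gripper":-0.6}

```text
time_s: 14.15
eef_pos: [556.0, 8.8, 273.0]
tool_rot: [[0.985, 0.171, 0.001], [0.171, -0.985, -0.0], [0.001, 0.0, -1.0]]
contact_force: [-0.7, 0.2, -6.0]
finger_gap: 34.5
```

>>> jog_arm:
  moves:
    - {"tx":0,"ty":0,"tz":0.15,"rx":0,"ry":0,"rz":0,"gripper":-0.6}
    - {"tx":0,"ty":0,"tz":0.15,"rx":0,"ry":0,"rz":0,"gripper":-0.6}

```text
time_s: 14.35
eef_pos: [556.1, 8.8, 272.2]
tool_rot: [[0.985, 0.171, 0.003], [0.171, -0.985, -0.001], [0.003, 0.001, -1.0]]
contact_force: [-4.0, 0.6, 6.6]
finger_gap: 34.9
```

The tube is carried by the saddles now: the force went from -6 to +6.6 N. Releasing.

>>> jog_arm:
  moves:
    - {"tx":0,"ty":0,"tz":0,"rx":0,"ry":0,"rz":0,"gripper":-0.1}
    - {"tx":0,"ty":0,"tz":0,"rx":0,"ry":0,"rz":0,"gripper":0.3}
    - {"tx":0,"ty":0,"tz":0,"rx":0,"ry":0,"rz":0,"gripper":0.5}
    - {"tx":0,"ty":0,"tz":0,"rx":0,"ry":0,"rz":0,"gripper":0.5}
    - {"tx":0,"ty":0,"tz":0,"rx":0,"ry":0,"rz":0,"gripper":0.5}
    - {"tx":0,"ty":0,"tz":-2,"rx":0,"ry":0,"rz":0,"gripper":0.5}
    - {"tx":0,"ty":0,"tz":-3,"rx":0,"ry":0,"rz":0,"gripper":0.5}
    - {"tx":0,"ty":0,"tz":-4,"rx":0,"ry":0,"rz":0,"gripper":0.5}
    - {"tx":0,"ty":0,"tz":-3,"rx":0,"ry":0,"rz":0,"gripper":0.5}
    - {"tx":0,"ty":0,"tz":0,"rx":0,"ry":0,"rz":0,"gripper":0.5}

```text
time_s: 15.35
eef_pos: [556.5, 8.7, 396.8]
tool_rot: [[0.985, 0.171, 0.006], [0.171, -0.985, -0.001], [0.006, 0.002, -1.0]]
contact_force: [0.5, -0.3, -0.2]
finger_gap: 70.0
```

```bash
python3 - <<'E'
from h import *
s=read_state();print(s["time_s"],s["eef_pos"],s["contact_force"])
a=grab_frame("scene");b=grab_frame("side")
cv2.imwrite("pics/d.png",cv2.resize(np.hstack([a["img"][40:300,180:430],b["img"][80:340,150:400]])[:,:,::-1],(800,416)))
t=np.array([-np.sin(.175),np.cos(.175)]);n_=np.array([np.cos(.175),np.sin(.175)])
for n,f in(("a",a),("b",b)):
    W=cloud(f);P=rect(W,(556,8.8),135,(296,308));q=P[:,:2]-[556,8.8];k=abs(q@n_)<16;P=P[k];q=q[k]
    print(n,len(P),"along",(q@t).min(),(q@t).max(),"slope",np.polyfit(q@t,P[:,2],1),cv2.minAreaRect(P[:,:2].astype(np.float32)))
E
```

```text
15.35 [556.48823855   8.70607531 396.83024283] [ 0.54076416 -0.30010297 -0.17159056]
a 912 along -109.87868646396957 110.92152412409746 slope [-1.10275782e-03  3.00130301e+02] ((556.1471557617188, 9.370368957519531), (31.627609252929688, 220.81277465820312), 10.11921501159668)
b 963 along -110.96781229067255 110.92080023058678 slope [6.36839627e-04 3.01479864e+02] ((556.0005493164062, 8.774787902832031), (31.879722595214844, 221.88787841796875), 10.03381061553955)
```

View pics/d.png

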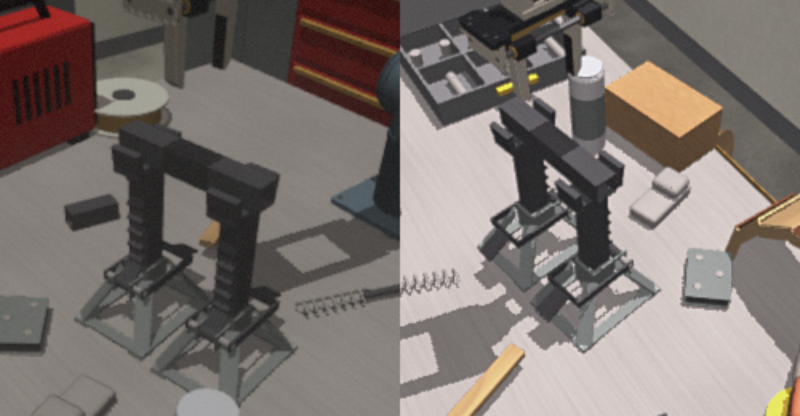

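The tube lies between the ears of both saddles, centred on (556, 9). Its slope is about 0.001 rad and its top is at about 301 mm, which puts it on the floors. The gripper is 70 mm or more clear. Handing in.

```bash
python3 -c "
from bench import finish_job; print(finish_job())"
```

```text
the job is handed in; nothing more can be done
None
```

The lower stand now sits at the same notch as the other, and the tube lies level across both saddles. I handed the job in after about 15 s of robot time. No verdict is reported.

- **Column:** I gripped the low saddle, raised it about 100 mm, 12 mm above the matching notch (88 mm up). I then lowered it slowly until the force reversed to +14 N, and let go. Both saddle floors then measured about 265–266 mm above the bench, equal within about 1 mm. The text implies 268 mm, so my readings run about 2 mm low, the same on both stands and within the calibration error.
- **Tube:** I laid it down until the force changed from -6 N to +6.6 N, then released it. Both cameras show it between the ears, centred within about 1 mm of the midpoint between the stands. It slopes about 0.001 rad, with its top at about 301 mm, so it rests on the floors.
- **Not measured directly:** I inferred that the pawl is engaged from the column holding its height after release. The bystanders look unmoved in the last crops, which leave out some of the bench, and the high saddle's height did not change.
- **Minor deviations:** the arm drifted a few millimetres off some moves (up to about 13 mm sideways and 30 mm in height), which I corrected before each grasp and placement. No check failed.

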